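Post a ring box through the flap of the return chute

TASK

The small card box of bird rings lying on the raised apron of the wooden return chute has been counted: push it along the apron with the fingertips, through the hanging steel flap, until it drops off the far edge and slides down into the tray behind. Only push it, do not lift it off the apron; then draw the fingers back out so that the flap swings shut again, leaving the things standing round the chute where they are.

Things in the scene. Friction and masses are not known exactly. Their poses are not given: they have to be found in the camera images.
- chute: Plywood return chute fixed to the worktop, 309 mm long (x), 110 mm wide (y). Origin on the worktop under the middle of the closed flap; its x = pushing direction (away from the robot, in through the flap), y = left, z = up. Its raised apron is level, 62 mm above the worktop, from its x = -150 to +8 mm; behind the flap a slide leads down to a tray open above.
- lane (a point): Point on the apron's surface in mid-lane, 90 mm before the flap (chute axes). Side walls at y = +-47 to +-55 mm rise 10 mm above the apron; two strips, also 10 mm high, slant in from them and narrow the lane from 94 mm clear at chute x = -70 mm to 74 mm clear from x = -20 to -4 mm.
- lip (a point): Middle of the apron's far edge (chute x = +8, y = 0, z = 62 mm), where a smooth 42 degree metal slide starts down to the tray. A box whose middle is past the edge tips and slides down by itself; pushing until its rear face is at the edge is always enough.
- tray (a point): Middle of the level tray floor, 6 mm above the worktop; the floor runs from chute x = 70 to 151 mm, 94 mm wide. Side walls 64 mm, end wall 46 mm high above the worktop.
- pivot (a point): Middle of the flap's hinge line, 108 mm above the worktop at chute x = 0, along chute y. Empty air: the pins are only in two posts (chute x = -12 to +12 mm, y = +-47 to +-55 mm, tops 120 mm above the worktop). No axle across, so vertical fingers can follow the box through.
- flap (a joint): Flap angle, rad: 0 = hanging shut, up to 1.4 as its lower edge swings away along chute +x and up; it cannot swing outward. U-shaped 3 mm sheet plate, 30 g: cross plate 90 mm wide, 2 to 22 mm above the apron when shut, on two side arms 8 mm wide; 74 mm open between the arms. No spring or latch; it falls shut by its weight in under a second.
- flap_edge (a point): Middle of the flap's lower edge, 44 mm from the pivot line.
- ring_pack: Cream card box, closed, 40 mm (its x) x 58 mm (its y) x 17 mm high, 20 to 45 g; origin at the centre of its underside. Lies flat on the apron, its middle 82 to 98 mm before the flap and within 10 mm of mid-lane, its long side across the lane to within 0.2 rad.
- film_pot: Bystander: small black plastic pot with a grey lid, 35 mm across, 58 mm high, standing on the worktop left of the chute; origin at the centre of its base.
- spare_pack: Bystander: another card ring box, brownish, 40 x 58 x 17 mm, on the worktop right of the chute; origin at the centre of its underside.
- balm_pot: Bystander: round pot with a red lid, 58 mm across, 50 mm high, on the worktop right of the chute's tray; origin at the centre of its base.
Not all that is in view belongs to the job. What is shaped like the ring_pack but red is not meant.

How it is judged:
By the outcome, as a careful person would: the job done as asked, in the order asked, and still so for the second after the job is handed in, with the robot touching nothing.
It also fails if it takes over 35 s, if anything falls off the work surface, if the arm or the gripper's body presses on something with over 40 N, if the wrist force passes 120 N, or if a joint passes its speed limit or range.

ROBOT

A 7-joint arm with a two-finger parallel gripper is mounted at the origin on a cart in front of the work surface, level with it; the furniture and walls round the work are solid. World frame = base frame: x ahead of the robot, y to its left, z up, the work surface at z = 0. Lengths are in m, angles in rad, forces in N, time in s.
With the tool pointing down it reaches from about 0.425 to 0.925 m from the base axis. Payload 6.8 kg.
Tool frame: the origin (TCP) lies on the mounting face of the last link; the fingertips stand 173 mm ahead of it and the grasp point (between the pads) lies 155 mm ahead of it; z points along the fingers, y is the direction in which the jaws open and shut (so a half turn about z gives the same grasp; the last joint's range is limited). The gripper opens to 85 mm and grips with 20 to 120 N. Pads are 22 mm wide; open, the fingers measure 114 mm over their backs; the gripper's body (76 mm by 85 mm) begins 54 mm behind the grasp point. The pads swing forward as they close: fully open they stand 13 mm farther back than shut.
Start: joints at [1.211, 0.477, 0.022, 1.555, -0.011, 1.109, -0.083], TCP at [0.168, -0.654, 0.405] pointing down, gripper open.
Joint ranges: [-2.96, 2.96], [-0.34, 2.1], [-1.41, 1.46], [0.24, 2.44], [-1.37, 4.51], [0.17, 1.92], [-2.96, 2.96]. Speed limits (rad/s): [2.39, 2.39, 3.14, 3.14, 3.14, 3.14, 3.14].

INTERFACE

Orientations are given as a unit quaternion [w, x, y, z].
In Python, from station import sensors, read_camera, bot gives the robot as it stands. The module is installed in compiled form; this text tells all that it offers.
- The arm moves only by the tool play_rows, never from a script. Its argument "commands" is a list of rows, each a list of 4 numbers: the shift along the tool's x, y, z in m, then the turn about the tool's z in degrees. A call has 1 to 20 rows; each row shifts and turns the commanded pose from where the row before left it, along the tool's axes as they then stand; what a row does not reach is not made up. A row lasts 1/10 s, in which the tool goes at most 50 mm and 8.59 degrees, less where a joint would pass 70% of its speed; a pose out of reach is approached as far as the arm can. A call with a gripper value outside its range is refused whole. "claw" is the finger opening in m, from 0 to 0.0854, set as the call begins (left out, the last holds). The fingers move at their own pace and stop on an object; "force" is the grip in N (left out, the last holds). Time passes only in rows, so rows that do not move let the fingers close. It gives the time, the measured TCP pose, the force and the opening at its end, in the units of the state.
- sensors.get_obs(): the state, without advancing time (a new reading comes with each control period).
- read_camera(name): name is "scene" or "side" or "wrist"; returns a dict with "frame" (384x512x3 uint8, blue, green, red), "depth" (384x512 float32, m along the optical axis (not along the pixel's ray), 0 where there is no reading), "fx", "fy", "cx", "cy" (pixels), "rvec" (rotation vector, rad) and "tvec" (3), from world to camera coordinates, as OpenCV has them; the wrist camera has in their place "T_tool_cam" (4x4, takes a point from camera to tool coordinates, whose origin is the TCP and whose axes are the flange's). Camera axes: x right, y down, z forward; pixel columns grow to the right and rows downward; lengths in m; the calibration is good to about 2 mm. The wrist camera is an equidistant fisheye: a pixel r from the principal point sees the ray r / f radians off the axis. A picture is of the moment at which its call begins: read the wrist's pose just before it.
- bot.hand_in(): hands the job in, once; it reports no verdict.
The state is a dict: "t": time; "q": joint angles; "joint_vel": joint speeds; "joint_torque": joint torques, N m; "eef_pos": TCP position; "tool_rot": TCP orientation; "contact_force": force on the tool from outside, world axes, zero at the start; "torque": the same for the moment, N m; "gripper_width": opening from 0.0 (shut) to 1.0 (fully open).
Only numpy, scipy, OpenCV 4.12 (cv2) and the standard library are available. Lean on these libraries where they do the work, as an engineer would, in place of code of your own. Each camera call takes 0.05 s, during which the arm holds its last target.

## Working session

There is one attempt and no reset: what is moved stays moved. The work goes in short steps, Python scripts to look and compute and a tool call to move; the robot and the scene stay as the last step left them, time stands still between calls to the robot, and variables do not carry over. Pictures are saved under pics/ and viewed, and the job is handed in when it is done.

Besides the shell and the picture viewer there is one more tool, called after "Emit:" as name(argument=value, ...), one argument or row to a line, values as JSON. play_rows: Moves the arm, as the interface text tells. Its arguments: {"type":"object","properties":{"commands":{"type":"array"},"claw":{"type":"number"},"force":{"type":"number"}},"required":["commands"]}

```bash
mkdir -p pics; python3 - <<'E'
from station import sensors, read_camera
import cv2
o=sensors.get_obs()
for k in o: print(k,o[k])
for n in ("scene","side","wrist"):
    c=read_camera(n); cv2.imwrite(f"pics/{n}0.png",c["frame"])
    print(n,{k:v for k,v in c.items() if k not in("frame","depth")})
E
```

```text
t 0.0
q [ 1.21093079  0.47783966  0.02232394  1.55647403 -0.01147367  1.10930466
 -0.08304549]
joint_vel [-0.00124278 -0.00046665 -0.00243916 -0.00067661 -0.00046801  0.00032964
  0.00172615]
joint_torque [ 5.57537132e-04 -5.96438920e+01  1.60790998e+00 -2.81190044e+01
  1.24860794e-02  9.21176921e-03 -4.13003050e-06]
eef_pos [ 0.16809494 -0.65344486  0.40368906]
tool_rot [-9.27996283e-04  9.92080393e-01  1.25600930e-01 -1.97633387e-04]
contact_force [ 0.13304457 -0.235653   -0.35343155]
torque [-0.00917651  0.00716256 -0.05782256]
gripper_width 1.0013730921728354
scene {'fx': 355.66306797008014, 'fy': 355.66306797008014, 'cx': 249.38540956865666, 'cy': 189.3992072321167, 'rvec': array([ 1.93725743, -0.7732521 ,  0.4422067 ]), 'tvec': array([-0.40503795,  0.2871939 ,  0.63867827])}
side {'fx': 427.0564454859763, 'fy': 427.0564454859763, 'cx': 251.8738764703173, 'cy': 181.50107636760617, 'rvec': array([ 0.58353128, -2.41431293,  1.51228038]), 'tvec': array([0.48616165, 0.19112269, 0.96933149])}
wrist {'fx': 297.3186396354542, 'fy': 297.3186396354542, 'cx': 255.04623163975575, 'cy': 192.58309565570883, 'T_tool_cam': array([[ 8.04792959e-04, -9.57281672e-01, -2.89155932e-01,
         7.42802310e-02],
       [ 9.99997813e-01,  1.32862642e-03, -1.61531710e-03,
        -5.21079001e-04],
       [ 1.93049367e-03, -2.89153999e-01,  9.57280647e-01,
         2.98851519e-02],
       [ 0.00000000e+00,  0.00000000e+00,  0.00000000e+00,
         1.00000000e+00]])}
```

View pics/scene0.png

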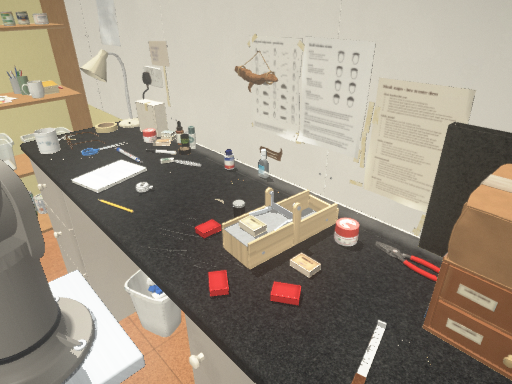

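View pics/side0.png

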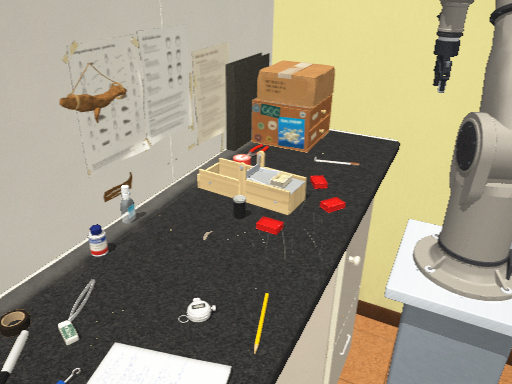

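View pics/wrist0.png

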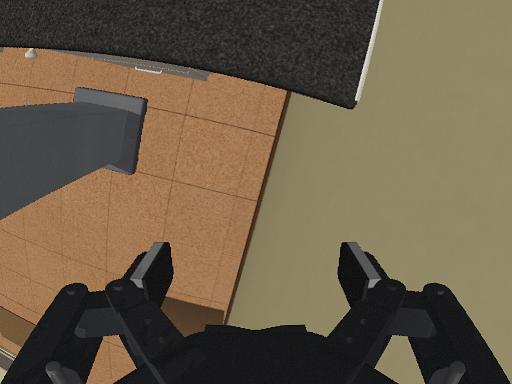

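The scene view shows the chute at about (280,225), with the cream pack at about (252,226). The side view has it at (250,185). I'll zoom in on both.

```bash
cat > h.py <<'E'
import numpy as np, cv2
from scipy.spatial.transform import Rotation as R
def cam(c):
    return cv2.Rodrigues(c["rvec"])[0], np.asarray(c["tvec"]).ravel()
def rays(c,uv):
    uv=np.atleast_2d(uv).astype(float); Rm,t=cam(c)
    d=np.c_[(uv[:,0]-c["cx"])/c["fx"],(uv[:,1]-c["cy"])/c["fy"],np.ones(len(uv))]
    return -Rm.T@t, d@Rm
def onplane(c,uv,z):
    o,d=rays(c,uv); return o+d*((z-o[2])/d[:,2])[:,None]
def pts(c):
    h,w=c["depth"].shape; v,u=np.mgrid[:h,:w]
    o,d=rays(c,np.c_[u.ravel(),v.ravel()]); return (o+d*c["depth"].ravel()[:,None]).reshape(h,w,3)
def wrays(c,obs,uv):
    uv=np.atleast_2d(uv).astype(float); p=uv-[c["cx"],c["cy"]]; r=np.linalg.norm(p,axis=1)+1e-9; th=r/c["fx"]
    d=np.c_[p/r[:,None]*np.sin(th)[:,None],np.cos(th)]
    q=obs["tool_rot"]; Rt=R.from_quat([q[1],q[2],q[3],q[0]]).as_matrix(); T=c["T_tool_cam"]
    return Rt@T[:3,3]+obs["eef_pos"], d@(Rt@T[:3,:3]).T
def wplane(c,obs,uv,z):
    o,d=wrays(c,obs,uv); return o+d*((z-o[2])/d[:,2])[:,None]
E
python3 - <<'E'
from h import *; import pickle
from station import read_camera
for n,(x,y) in dict(scene=(190,170),side=(180,130)).items():
    c=read_camera(n); pickle.dump(c,open(n+".pkl","wb"))
    w,h=(190,140)
    cv2.imwrite(f"pics/{n}_crop.png",cv2.resize(c["frame"][y:y+h,x:x+w],None,fx=4,fy=4,interpolation=cv2.INTER_CUBIC))
    P=pts(c); ok=c["depth"]>0
    m=ok&(P[...,0]>.3)&(P[...,0]<1.1)&(abs(P[...,1])<.5)
    for z0,z1 in((-.01,.01),(.055,.068),(.115,.125)):
        mm=m&(P[...,2]>z0)&(P[...,2]<z1); q=P[mm]; print(n,z0,len(q),q.min(0),q.max(0),np.median(q,0)) if len(q) else 0
E
```

```text
scene -0.01 40571 [ 0.3000021  -0.49997817 -0.00359609] [0.84246056 0.49992772 0.00999987] [ 0.47624266 -0.2454065   0.00049437]
scene 0.055 2684 [ 0.43650235 -0.49993941  0.05501439] [0.84285885 0.49726167 0.06798673] [ 0.59092627 -0.09260753  0.06221616]
scene 0.115 963 [ 0.55398729 -0.49964183  0.11500296] [0.84317283 0.4991377  0.12499523] [ 0.83302519 -0.15969437  0.11988216]
side -0.01 38650 [ 0.30000014 -0.49988561 -0.00397395] [0.8404636  0.49999833 0.00999391] [0.51837226 0.27235106 0.00057778]
side 0.055 2418 [ 0.43634073 -0.49756279  0.05500155] [0.8428147  0.49983535 0.06797472] [ 0.73406571 -0.03147805  0.06200184]
side 0.115 1080 [ 0.55397966 -0.49899944  0.11501821] [0.83983324 0.49990398 0.1249938 ] [0.83483391 0.1162194  0.11990634]
```

View pics/scene_crop.png

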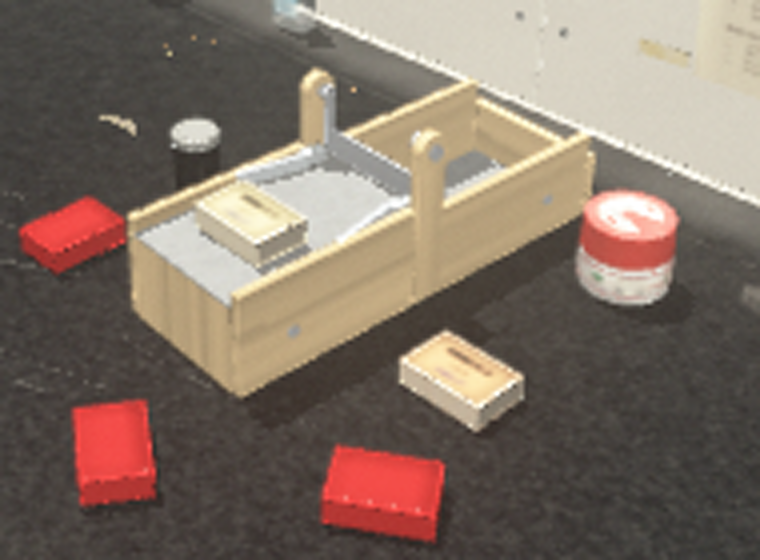

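View pics/side_crop.png

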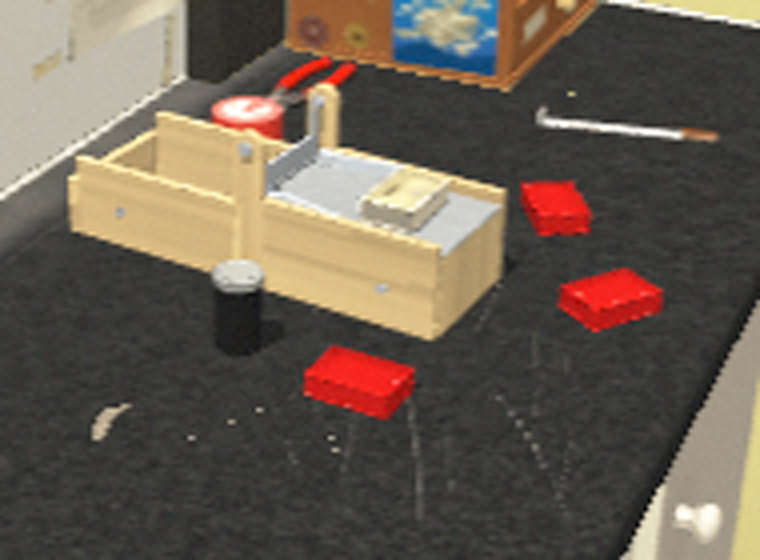

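```bash
python3 - <<'E'
from h import *; import pickle
for n in("scene","side"):
    c=pickle.load(open(n+".pkl","rb")); P=pts(c)
    x0,y0=(190,170) if n=="scene" else (180,130)
    box=np.zeros(P.shape[:2],bool); box[y0:y0+140,x0:x0+190]=1
    box&=(P[...,0]>.42)&(P[...,0]<.8)&(P[...,1]>-.25)&(P[...,1]<.1)
    for nm,z0,z1 in(("apron",.060,.0645),("walltop",.0705,.0735),("packtop",.0775,.081),("posts",.118,.122),("tall",.09,.13)):
        m=(box&(P[...,2]>z0)&(P[...,2]<z1)).astype(np.uint8)
        k,l,s,_=cv2.connectedComponentsWithStats(m,connectivity=8)
        for i in range(1,k):
            if s[i,4]<6: continue
            q=P[l==i]; r=cv2.minAreaRect((q[:,:2]*1000).astype(np.float32))
            print(n,nm,s[i].tolist(),np.round(q.mean(0)*1000,1),[np.round(a,1) for a in r])
E
```

```text
scene apron [289, 191, 15, 10, 32] [691.7 -41.9  62.7] [array([695.8, -41. ]), array([ 8.9, 63.1]), np.float64(85.6)]
scene apron [305, 190, 5, 3, 9] [735.5 -46.   62.9] [array([735.3, -47.3]), array([12.3, 11.3]), np.float64(39.3)]
scene apron [276, 200, 12, 5, 25] [639.3 -38.   62.6] [array([639.4, -37.3]), array([ 8.8, 35.1]), np.float64(89.7)]
scene apron [318, 203, 20, 12, 45] [ 694.5 -144.9   62.9] [array([ 698.6, -144.5]), array([ 8.6, 73.4]), np.float64(83.7)]
scene apron [222, 208, 83, 41, 902] [511.2 -81.1  62.4] [array([527.6, -81.3]), array([106.7, 176.4]), np.float64(84.9)]
scene apron [304, 213, 13, 8, 36] [ 636.1 -139.1   63.2] [array([ 638. , -138.4]), array([10. , 41.1]), np.float64(86.6)]
scene walltop [222, 205, 58, 21, 136] [529.2 -31.7  72. ] [array([524. , -30.9]), array([ 35.9, 154.4]), np.float64(72.5)]
scene walltop [281, 211, 9, 6, 10] [589.4 -94.9  72.3] [array([589.6, -94.6]), array([28.8,  1.5]), np.float64(86.4)]
scene walltop [248, 219, 52, 26, 166] [ 519.  -127.8   72. ] [array([ 514., -126.]), array([ 20. , 155.5]), np.float64(87.8)]
scene walltop [24
[... 2847 characters left out ...]
ide packtop [270, 172, 21, 11, 106] [493.1 -72.4  79.8] [array([492.8, -74.1]), array([40.2, 62. ]), np.float64(0.8)]
side packtop [240, 176, 6, 2, 8] [589.4 -27.8  79.2] [array([588.9, -27.7]), array([14.4,  4.6]), np.float64(17.4)]
side posts [258, 151, 5, 2, 7] [ 584.  -131.7  119.5] [array([ 585.5, -131.6]), array([13.1,  7.2]), np.float64(15.2)]
side posts [239, 162, 5, 2, 7] [594.5 -30.6 119.9] [array([595.6, -29.8]), array([ 7.9, 12.3]), np.float64(74.2)]
side tall [256, 151, 9, 11, 76] [ 583.1 -128.   106.2] [array([ 583.3, -129.7]), array([22.5, 20.6]), np.float64(34.5)]
side tall [238, 162, 8, 12, 82] [592.  -28.9 106.2] [array([592.9, -29.8]), array([22.9, 14.3]), np.float64(1.5)]
```

Chute origin is about (0.590, -0.0825) with yaw about -4.7°. The pack is about 96 mm before the flap, close to mid-lane. I'll move to a viewing pose above it, turn to the chute's heading and part-close the fingers.

Emit:
play_rows(
  commands=[
    [0.0248, -0.0287, 0, 0],
    [0.0248, -0.0287, 0, 0],
    [0.0248, -0.0287, 0, 0],
    [0.0248, -0.0287, 0, 0],
    [0.0248, -0.0287, 0, 0],
    [0.0248, -0.0287, 0, 0],
    [0.0248, -0.0287, 0, 0],
    [0.0248, -0.0287, 0, 0],
    [0.0248, -0.0287, 0, 0],
    [0.0248, -0.0287, 0, 0],
    [0.0248, -0.0287, 0, 0],
    [0.0248, -0.0287, 0, 0],
    [0.0248, -0.0287, 0, 0],
    [0.0248, -0.0287, 0, 0],
    [0.0248, -0.0287, 0, 0],
    [0.0248, -0.0287, 0, 0],
    [0.0248, -0.0287, 0, 0],
    [0, 0, 0, 6.4],
    [0, 0, 0, 6.4],
    [0, 0, 0, 6.4],
  ],
  claw=0.026,
  force=20,
)

```text
t: 2.25
eef_pos: [0.455, -0.0758, 0.4047]
tool_rot: [0.0, 0.999, -0.044, -0.0]
contact_force: [0.9, 0.8, 0.0]
gripper_width: 0.301
```

```bash
python3 - <<'E'
from h import *; import pickle
from station import read_camera,sensors
o=sensors.get_obs(); c=read_camera("wrist"); pickle.dump((o,c),open("w1.pkl","wb"))
q=o["tool_rot"]; print(o["t"],o["eef_pos"],R.from_quat([q[1],q[2],q[3],q[0]]).as_matrix().round(3),o["contact_force"],o["gripper_width"])
cv2.imwrite("pics/w1.png",cv2.resize(c["frame"],None,fx=1.5,fy=1.5))
E
```

```text
2.25 [ 0.45499322 -0.07582683  0.40467276] [[ 0.996 -0.087 -0.   ]
 [-0.087 -0.996 -0.   ]
 [-0.     0.    -1.   ]] [0.93768923 0.77443956 0.02860671] 0.30086596542649285
```

View pics/w1.png

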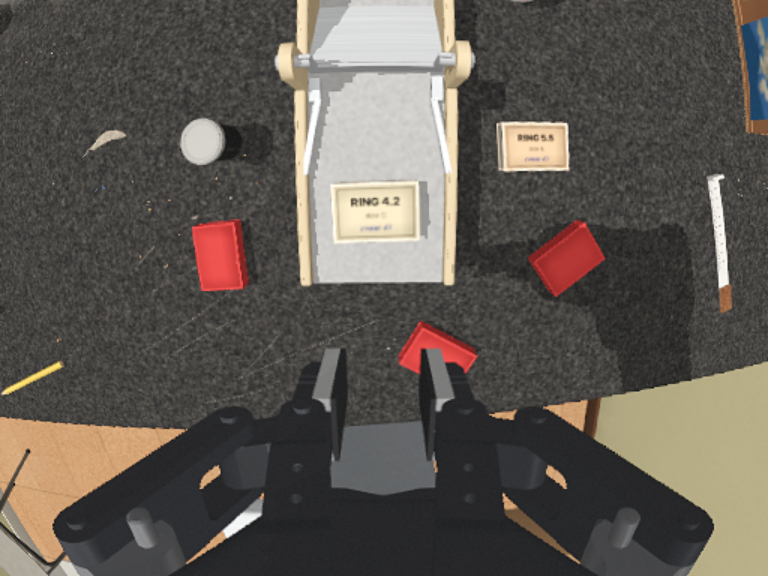

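The wrist view (1.5x) shows the pack at (375,212), nearly square to the lane. The apron's front corners are at about (302,284) and (453,284). Next I'll measure them.

```bash
python3 - <<'E'
from h import *; import pickle
o,c=pickle.load(open("w1.pkl","rb")); f=c["frame"]
hsv=cv2.cvtColor(f,cv2.COLOR_BGR2HSV)
m=np.zeros(f.shape[:2],np.uint8); m[115:166,213:286]=1
s=hsv[...,1]; m&=(s>35).astype(np.uint8)
m=cv2.morphologyEx(m,cv2.MORPH_CLOSE,np.ones((7,7)))
k,l,st,_=cv2.connectedComponentsWithStats(m); i=1+st[1:,4].argmax(); print(st[i])
ct=max(cv2.findContours((l==i).astype(np.uint8),0,1)[0],key=cv2.contourArea)[:,0]
W=wplane(c,o,ct,.079)[:,:2]*1000
print("pack",cv2.minAreaRect(W.astype(np.float32)))
def pr(n,uv,z): print(n,(wplane(c,o,np.array(uv)/1.5,z)[:,:2]*1000).round(1).tolist())
pr("front wall corners out",[(301,285),(455,284)],.072)
pr("post-ish wall outer",[(297,110),(456,110)],.072)
pr("inner front",[(313,283),(443,283)],.072)
big=cv2.resize(f[20:200,185:325],None,fx=4,fy=4,interpolation=cv2.INTER_CUBIC); big=big[:600]
cv2.imwrite("pics/w1c.png",big)
E
```

```text
[ 222  120   56   41 2068]
pack ((494.52423095703125, -72.97301483154297), (54.810123443603516, 38.88090133666992), 86.88848876953125)
front wall corners out [[445.4, -15.2], [436.7, -124.9]]
post-ish wall outer [[567.8, -26.6], [558.1, -133.0]]
inner front [[446.1, -24.1], [438.2, -116.3]]
```

View pics/w1c.png

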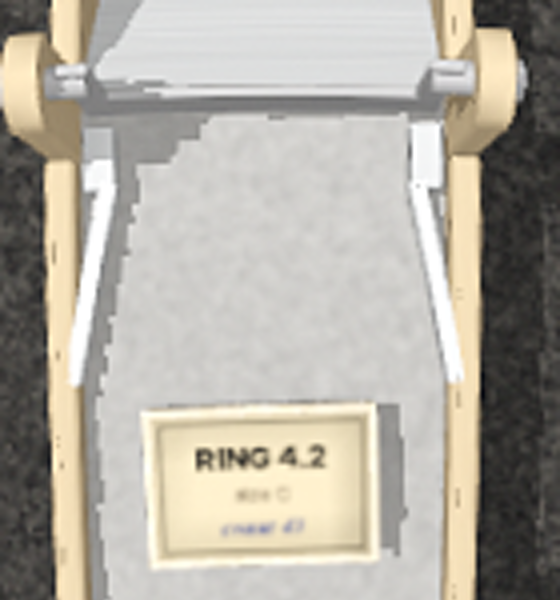

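Emit:
play_rows(
  commands=[
    [-0.0039, -0.0027, 0, 0],
    [-0.0039, -0.0026, 0, 0],
    [0, 0, 0.0165, 0],
    [0, 0, 0.0165, 0],
    [0, 0, 0.0165, 0],
    [0, 0, 0.0165, 0],
    [0, 0, 0.0165, 0],
    [0, 0, 0.0165, 0],
    [0, 0, 0.0165, 0],
    [0, 0, 0.0165, 0],
    [0, 0, 0, 0],
    [0, 0, 0, 0],
  ],
)

```text
t: 3.5
eef_pos: [0.4475, -0.0701, 0.273]
tool_rot: [-0.0, 0.999, -0.041, -0.0]
contact_force: [1.2, -0.2, 0.8]
gripper_width: 0.308
```

```bash
cat > look.py <<'E'
from h import *; import pickle,sys
from station import read_camera,sensors
tag=sys.argv[1]
o=sensors.get_obs(); print(o["t"],o["eef_pos"].round(4) if hasattr(o["eef_pos"],"round") else o["eef_pos"],o["contact_force"],o["gripper_width"])
for n,(x,y,w,h) in dict(side=(180,90,190,140),scene=(190,130,190,140)).items():
    c=read_camera(n); pickle.dump(c,open(f"{n}_{tag}.pkl","wb"))
    cv2.imwrite(f"pics/{n}_{tag}.png",cv2.resize(c["frame"][y:y+h,x:x+w],None,fx=4,fy=4,interpolation=cv2.INTER_CUBIC))
    P=pts(c); ok=(c["depth"]>0)
    hsv=cv2.cvtColor(c["frame"],cv2.COLOR_BGR2HSV)
    m=ok&(abs(P[...,0]-o["eef_pos"][0])<.03)&(abs(P[...,1]-o["eef_pos"][1])<.04)&(P[...,2]>.064)&(P[...,2]<.25)&(hsv[...,2]<90)
    q=P[m]
    if len(q): print(n,len(q),"minz pts",(q[np.argsort(q[:,2])[:5]]*1000).round(1).tolist(), "range",(q[q[:,2]<.13].min(0)*1000).round(1),(q[q[:,2]<.13].max(0)*1000).round(1))
E
python3 look.py a
```

```text
3.5 [ 0.4475 -0.0701  0.273 ] [ 1.20005828 -0.15194819  0.76457841] 0.30813832837265964
side 659 minz pts [[441.3, -86.2, 99.3], [445.1, -88.0, 100.7], [437.8, -83.7, 104.1], [440.1, -82.1, 104.2], [435.2, -84.5, 104.3]] range [433.9 -88.   99.3] [456.5 -41.4 129.9]
scene 1019 minz pts [[453.6, -57.3, 102.4], [450.7, -57.2, 103.6], [444.3, -57.6, 103.9], [446.5, -55.0, 104.5], [455.6, -58.7, 104.9]] range [438.3 -99.1 102.4] [458.7 -54.4 129.6]
```

View pics/side_a.png

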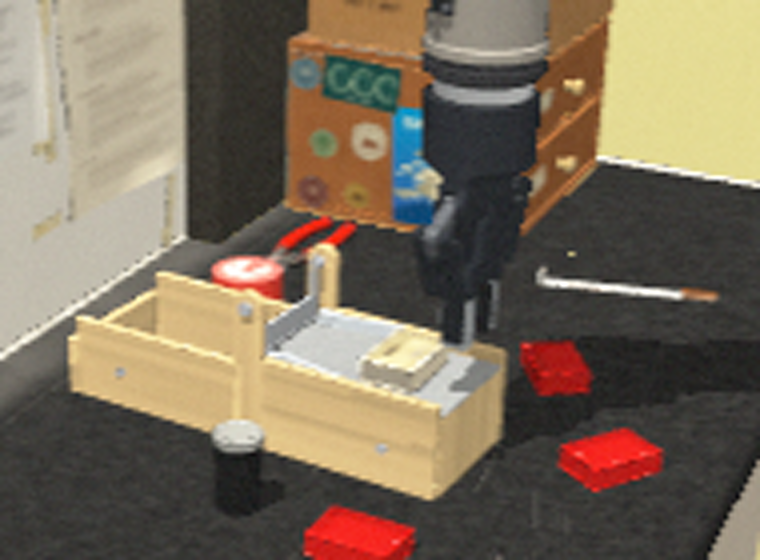

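View pics/scene_a.png

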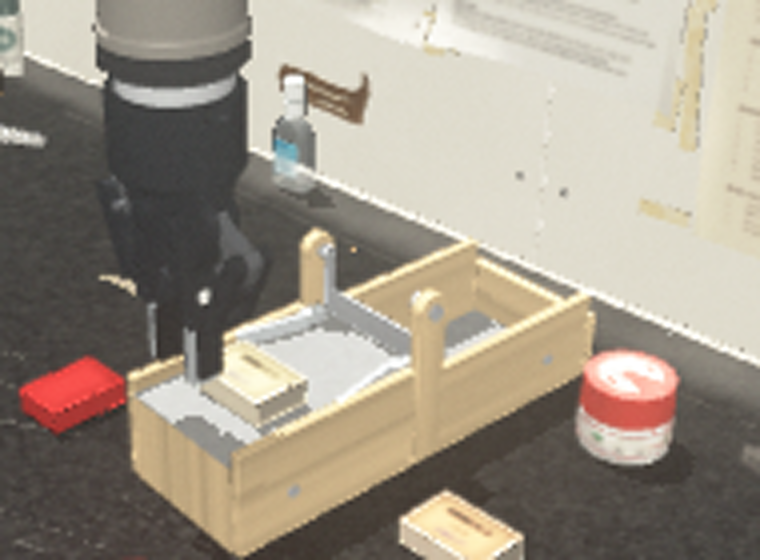

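Tips are at z≈0.101 with TCP z 0.273, so about 172 mm. They span x 434–458, behind the pack's rear face at about 474–477. I'll lower 34 mm so the tips sit about 5 mm above the apron.

Emit:
play_rows(
  commands=[
    [0, 0, 0.007, 0],
    [0, 0, 0.007, 0],
    [0, 0, 0.007, 0],
    [0, 0, 0.007, 0],
    [0, 0, 0.006, 0],
    [0, 0, 0, 0],
    [0, 0, 0, 0],
  ],
)

```text
t: 4.3
eef_pos: [0.4476, -0.0702, 0.2385]
tool_rot: [-0.0, 0.999, -0.042, -0.0]
contact_force: [-0.2, 0.5, 0.3]
gripper_width: 0.302
```

```bash
python3 look.py b
```

```text
4.3 [ 0.4476 -0.0702  0.2385] [-0.20902182  0.49889478  0.27157779] 0.30172980821514556
side 858 minz pts [[444.7, -85.7, 65.0], [440.9, -83.0, 67.1], [440.0, -88.2, 68.1], [444.7, -84.9, 68.5], [437.4, -81.2, 68.7]] range [ 431.7 -110.2   65. ] [460.2 -30.5 130. ]
scene 1235 minz pts [[445.9, -57.0, 66.8], [443.2, -56.6, 67.9], [455.1, -57.1, 68.1], [450.3, -59.1, 68.5], [448.4, -57.8, 68.8]] range [ 431.7 -110.1   66.8] [457.3 -30.5 129.7]
```

View pics/scene_b.png

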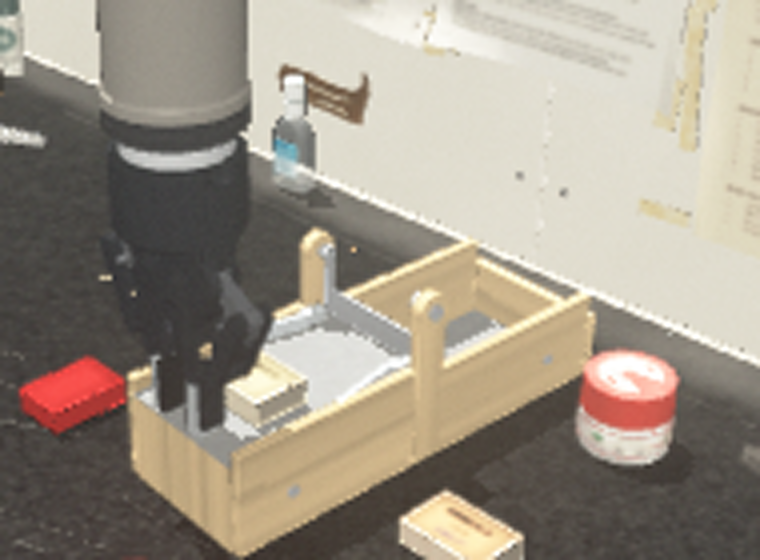

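View pics/side_b.png

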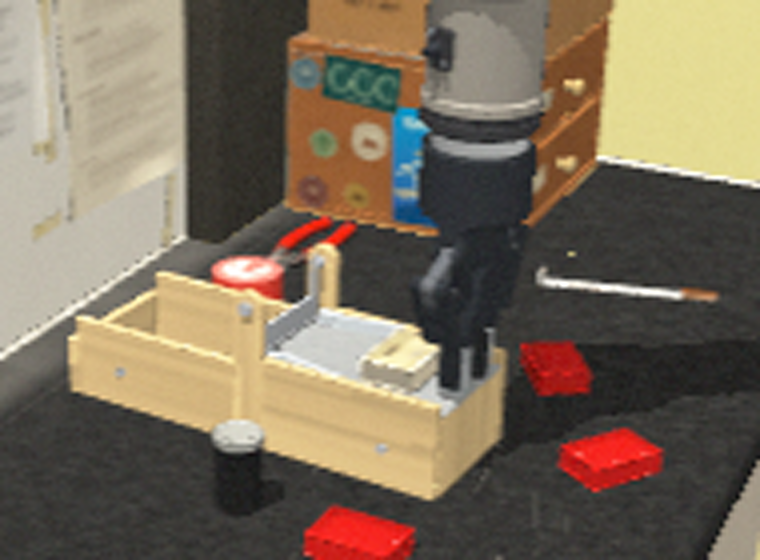

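```bash
python3 - <<'E'
from h import *; import pickle
A=[]
for n in("side","scene"):
    c=pickle.load(open(f"{n}_b.pkl","rb")); P=pts(c); hsv=cv2.cvtColor(c["frame"],cv2.COLOR_BGR2HSV)
    m=(c["depth"]>0)&(abs(P[...,0]-.4476)<.06)&(abs(P[...,1]+.0702)<.07)&(P[...,2]>.082)&(P[...,2]<.2)&(hsv[...,2]<110)
    A.append(P[m])
A=np.vstack(A)*1000-[447.6,-70.2,0]; a=np.radians(-4.8)
x=A[:,0]*np.cos(a)+A[:,1]*np.sin(a); y=-A[:,0]*np.sin(a)+A[:,1]*np.cos(a)
for z in range(82,180,6):
    k=(A[:,2]>=z)&(A[:,2]<z+6)
    if k.sum()>3: print(z,k.sum(),"x",np.percentile(x[k],[1,99]).round(1),"y",np.percentile(y[k],[1,99]).round(1))
E
```

```text
82 50 x [-11.1   7.9] y [-28.2  28.3]
88 53 x [-10.9   7.1] y [-28.6  29.3]
94 55 x [-11.    7.2] y [-26.9  27.3]
100 48 x [-11.4   6.8] y [-27.5  29.3]
106 41 x [-13.4   2.4] y [-34.9  40.2]
112 93 x [-12.9   7.9] y [-46.   45.1]
118 107 x [-12.6  10. ] y [-47.9  47.7]
124 75 x [-13.8  11.1] y [-51.7  51.5]
130 128 x [-16.8   9.9] y [-54.6  53.7]
136 127 x [-17.1  12.1] y [-57.3  57. ]
142 122 x [-17.   11.6] y [-60.9  60.9]
148 137 x [-17.    8.7] y [-62.8  61.7]
154 139 x [-19.1  11.5] y [-66.3  66.5]
160 183 x [-19.7  11.8] y [-66.3  66.2]
166 151 x [-19.4   6.1] y [-61.6  55.8]
172 113 x [-18.4   7.8] y [-43.5  41.2]
178 73 x [-11.6  10. ] y [-41.2  41.3]
```

The knuckles spread to ±46 mm at z 112–120, which would foul the posts and flap arms. I'll close the fingers almost fully and raise them 2 mm. Then I'll push the first stretch slowly.

Emit:
play_rows(
  commands=[
    [0, 0, -0.002, 0],
    [0, 0, 0, 0],
    [0, 0, 0, 0],
    [0, 0, 0, 0],
    [0, 0, 0, 0],
  ],
  claw=0.004,
)

```text
t: 4.9
eef_pos: [0.4476, -0.0703, 0.2407]
tool_rot: [0.0, 0.999, -0.042, 0.0]
contact_force: [0.5, -0.6, 0.1]
gripper_width: 0.046
```

Emit:
play_rows(
  commands=[
    [0.004, 0, 0, 0],
    [0.005, 0, 0, 0],
    [0.005, 0, 0, 0],
    [0.005, 0, 0, 0],
    [0.005, 0, 0, 0],
    [0.005, 0, 0, 0],
    [0.005, 0, 0, 0],
    [0.005, 0, 0, 0],
    [0.005, 0, 0, 0],
    [0.005, 0, 0, 0],
    [0.005, 0, 0, 0],
    [0.005, 0, 0, 0],
    [0.005, 0, 0, 0],
    [0.005, 0, 0, 0],
    [0.005, 0, 0, 0],
    [0.004, 0, 0, 0],
    [0.002, 0, 0, 0],
    [0, 0, 0, 0],
    [0, 0, 0, 0],
  ],
)

```text
t: 6.8
eef_pos: [0.5272, -0.0769, 0.2407]
tool_rot: [0.0, 0.999, -0.042, -0.0]
contact_force: [0.4, 0.8, -0.6]
gripper_width: 0.046
```

```bash
python3 look.py c; python3 - <<'E'
from h import *; import pickle
from station import read_camera,sensors
o=sensors.get_obs(); c=read_camera("wrist"); pickle.dump((o,c),open("w2.pkl","wb")); cv2.imwrite("pics/w2.png",cv2.resize(c["frame"],None,fx=1.5,fy=1.5))
A=[]
for n in("side","scene"):
    c=pickle.load(open(f"{n}_c.pkl","rb")); P=pts(c); hsv=cv2.cvtColor(c["frame"],cv2.COLOR_BGR2HSV)
    m=(c["depth"]>0)&(P[...,2]>.084)&(P[...,2]<.2)&(hsv[...,2]<110)
    e=o["eef_pos"]; m&=(abs(P[...,0]-e[0])<.05)&(abs(P[...,1]-e[1])<.07)
    A.append(P[m])
A=np.vstack(A)*1000-np.array([e[0],e[1],0])*1000; a=np.radians(-4.8)
x=A[:,0]*np.cos(a)+A[:,1]*np.sin(a); y=-A[:,0]*np.sin(a)+A[:,1]*np.cos(a)
for z in range(84,150,6):
    k=(A[:,2]>=z)&(A[:,2]<z+6)
    if k.sum()>3: print(z,k.sum(),"x",np.percentile(x[k],[1,99]).round(1),"y",np.percentile(y[k],[1,99]).round(1))
E
```

```text
6.8 [ 0.5272 -0.0769  0.2407] [ 0.35852601  0.79424784 -0.64436035] 0.04644918201851056
side 808 minz pts [[523.9, -64.2, 74.5], [521.4, -65.5, 74.6], [533.5, -65.0, 75.2], [529.8, -63.6, 76.6], [526.3, -62.6, 77.8]] range [ 510.2 -114.3   74.5] [541.2 -37.2 129.8]
scene 1106 minz pts [[521.8, -73.5, 70.7], [516.9, -75.1, 73.6], [521.1, -74.3, 74.2], [518.6, -73.2, 74.9], [521.5, -90.9, 76.0]] range [ 510.5 -115.2   70.7] [536.3 -37.4 129.3]
84 25 x [-10.4   6.4] y [-17.6  14.4]
90 30 x [-11.    5.4] y [-16.8  18. ]
96 31 x [-12.   5.] y [-16.4  16.9]
102 26 x [-10.5   3.6] y [-15.5  16. ]
108 35 x [-13.6   3.8] y [-28.8  25.8]
114 87 x [-14.1  10.7] y [-36.5  36.1]
120 92 x [-14.3  10. ] y [-38.9  39.6]
126 74 x [-14.   11.9] y [-45.4  43.4]
132 121 x [-17.3  10.2] y [-49.1  49.3]
138 112 x [-16.9  12.2] y [-52.7  52.9]
144 114 x [-17.5   9.4] y [-58.7  55.6]
```

View pics/scene_c.png

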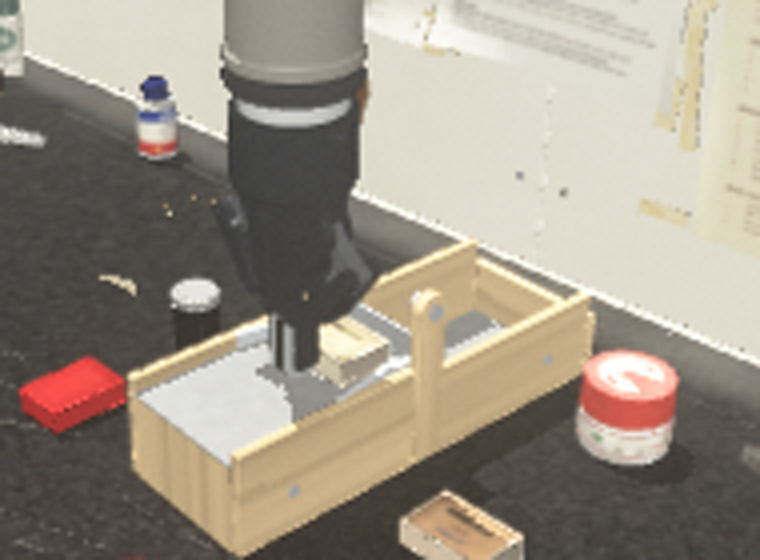

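View pics/w2.png

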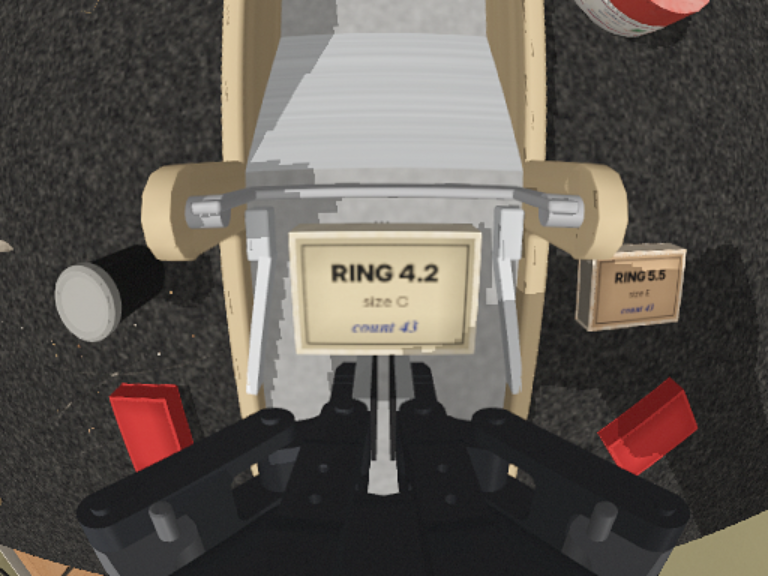

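The pack is centred and square, with its leading edge just reaching the flap. With the fingers narrow, the knuckles clear the posts by about 10 mm. I'll push on through.

Emit:
play_rows(
  commands=[
    [0.003, 0, 0, 0],
    [0.004, 0, 0, 0],
    [0.004, 0, 0, 0],
    [0.004, 0, 0, 0],
    [0.004, 0, 0, 0],
    [0.004, 0, 0, 0],
    [0.004, 0, 0, 0],
    [0.004, 0, 0, 0],
    [0.004, 0, 0, 0],
    [0.004, 0, 0, 0],
    [0.004, 0, 0, 0],
    [0.004, 0, 0, 0],
    [0.004, 0, 0, 0],
    [0.004, 0, 0, 0],
    [0.004, 0, 0, 0],
    [0.003, 0, 0, 0],
    [0, 0, 0, 0],
    [0, 0, 0, 0],
    [0, 0, 0, 0],
  ],
  claw=0.002,
)

```text
t: 8.85
eef_pos: [0.5889, -0.0821, 0.2406]
tool_rot: [0.0, 0.999, -0.042, -0.0]
contact_force: [-0.5, -0.3, -0.6]
gripper_width: 0.019
```

```bash
python3 look.py d; python3 - <<'E'
from h import *
from station import read_camera
c=read_camera("wrist"); cv2.imwrite("pics/w3.png",cv2.resize(c["frame"],None,fx=1.5,fy=1.5))
E
```

```text
8.85 [ 0.5889 -0.0821  0.2406] [-0.48515172 -0.34325827 -0.5709058 ] 0.0194283032021781
side 797 minz pts [[593.1, -70.3, 75.4], [584.7, -72.7, 76.2], [586.1, -69.0, 77.5], [588.5, -67.5, 77.5], [589.2, -68.8, 80.0]] range [ 573.4 -119.8   75.4] [601.4 -43.6 129.7]
scene 1025 minz pts [[583.6, -92.7, 75.2], [585.3, -94.5, 75.3], [585.7, -94.0, 77.9], [583.3, -92.8, 78.4], [586.5, -96.7, 78.7]] range [ 573.3 -121.    75.2] [599.8 -42.5 129.9]
```

View pics/scene_d.png

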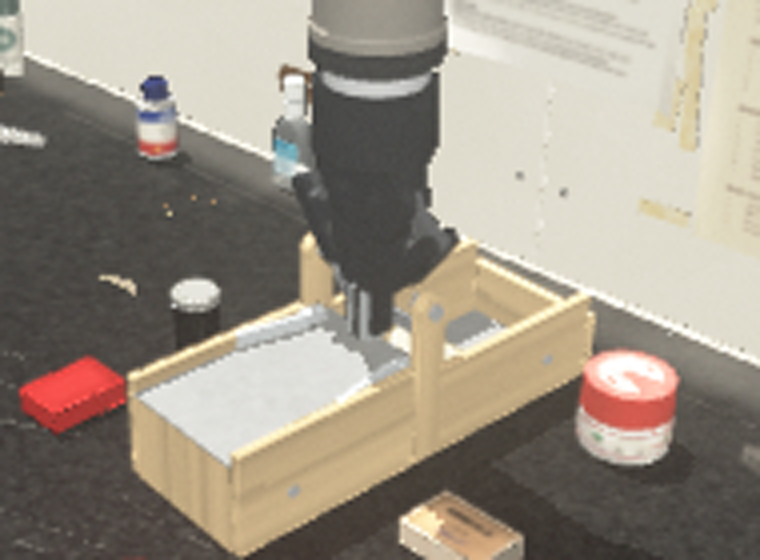

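View pics/w3.png

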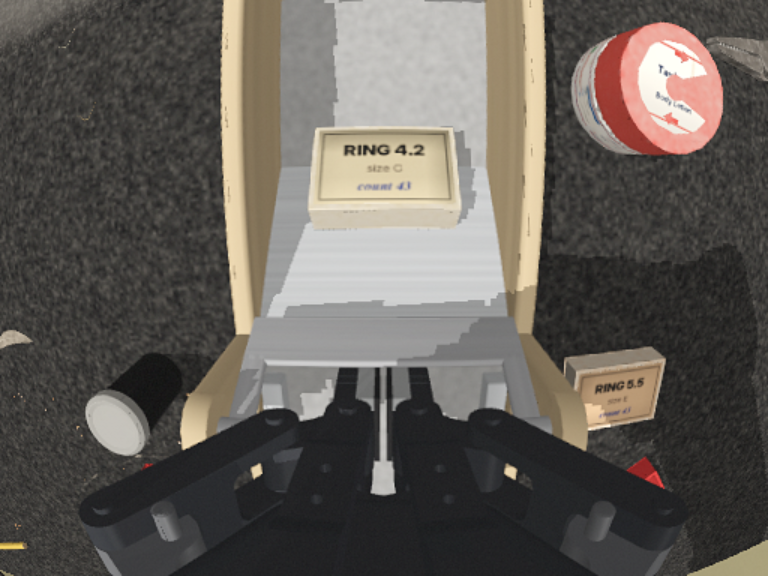

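The pack has gone through and is at (385,178), near the foot of the slide. The flap is resting on the fingers. I'll draw straight back along the lane and then look again.

Emit:
play_rows(
  commands=[
    [-0.005, 0, 0, 0],
    [-0.008, 0, 0, 0],
    [-0.008, 0, 0, 0],
    [-0.008, 0, 0, 0],
    [-0.008, 0, 0, 0],
    [-0.008, 0, 0, 0],
    [-0.008, 0, 0, 0],
    [-0.008, 0, 0, 0],
    [-0.008, 0, 0, 0],
    [-0.008, 0, 0, 0],
    [-0.008, 0, 0, 0],
    [-0.005, 0, 0, 0],
    [0, 0, -0.012, 0],
    [0, 0, -0.02, 0],
    [0, 0, -0.02, 0],
    [0, 0, -0.02, 0],
    [0, 0, -0.02, 0],
    [0, 0, 0, 0],
    [0, 0, 0, 0],
  ],
)

```text
t: 10.9
eef_pos: [0.4996, -0.0746, 0.3334]
tool_rot: [0.0, 0.999, -0.042, 0.001]
contact_force: [-0.3, -0.0, -0.2]
gripper_width: 0.025
```

```bash
python3 look.py e; python3 - <<'E'
from h import *
from station import read_camera
c=read_camera("wrist"); cv2.imwrite("pics/w4.png",cv2.resize(c["frame"],None,fx=1.5,fy=1.5))
E
```

```text
10.9 [ 0.4996 -0.0746  0.3334] [-0.25789513 -0.00575998 -0.24132634] 0.025453310704389803Traceback (most recent call last):
  File "look.py", line 12, in <module>
    if len(q): print(n,len(q),"minz pts",(q[np.argsort(q[:,2])[:5]]*1000).round(1).tolist(), "range",(q[q[:,2]<.13].min(0)*1000).round(1),(q[q[:,2]<.13].max(0)*1000).round(1))
                                                                                                      ~~~~~~~~~~~~~~~~~^^^
    return umr_minimum(a, axis, None, out, keepdims, initial, where)
ValueError: zero-size array to reduction operation minimum which has no identity
```

View pics/w4.png

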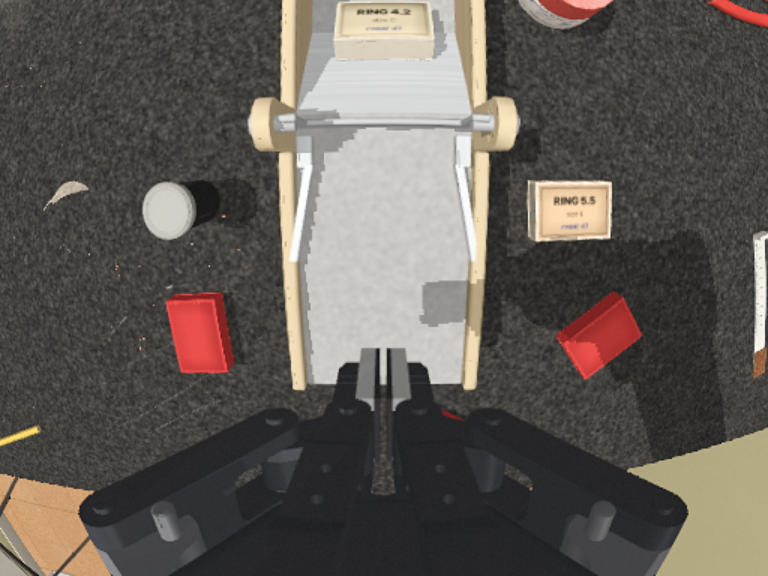

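View pics/side_e.png

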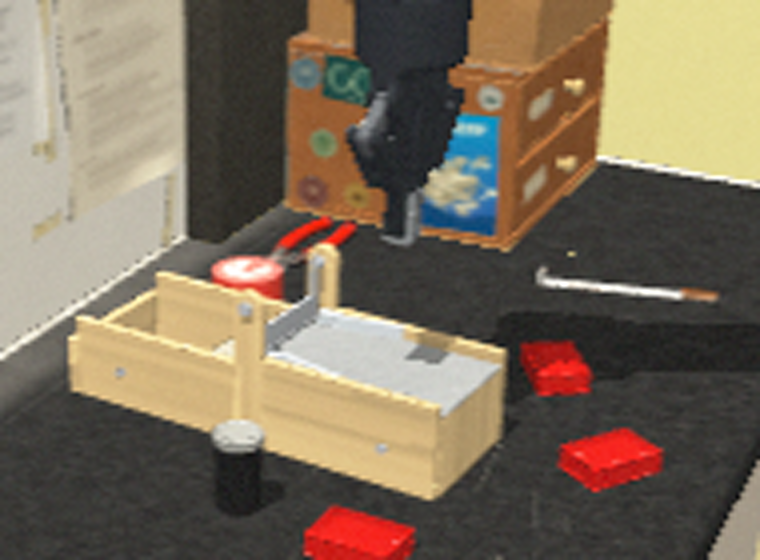

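The flap is shut and the bystanders look unmoved. Next I'll check where the pack lies.

```bash
python3 - <<'E'
from h import *
from station import read_camera,sensors
import pickle
o=sensors.get_obs(); c=read_camera("scene"); s=read_camera("side"); pickle.dump((c,s),open("f.pkl","wb"))
cv2.imwrite("pics/scene_f.png",cv2.resize(c["frame"][170:270,240:360],None,fx=6,fy=6,interpolation=cv2.INTER_CUBIC))
cv2.imwrite("pics/side_f.png",cv2.resize(s["frame"][140:220,190:310],None,fx=6,fy=6,interpolation=cv2.INTER_CUBIC))
a=np.radians(-4.9)
for n,k in(("scene",c),("side",s)):
    P=pts(k)*1000; d=P-[590.2,-82.8,0]; x=d[...,0]*np.cos(a)+d[...,1]*np.sin(a); y=-d[...,0]*np.sin(a)+d[...,1]*np.cos(a); z=d[...,2]
    m=(k["depth"]>0)&(abs(y)<44)&(x>12)&(x<148)&(z>0)
    # height above slide/tray
    base=np.maximum(6,62-(x-8)*np.tan(np.radians(42)))
    for lo in range(12,148,6):
        q=m&(x>=lo)&(x<lo+6)
        if q.sum(): print(n,lo,q.sum(),"z",np.percentile(z[q],[5,50,95]).round(1),"base",round(max(6,62-(lo+3-8)*.9),1),"y of raised",(y[q&(z>base+8)].min().round(),y[q&(z>base+8)].max().round()) if (q&(z>base+8)).any() else "")
E
```

```text
scene 48 6 z [39.2 41.7 43.7] base 23.3 y of raised (np.float64(-21.0), np.float64(25.0))
scene 54 7 z [41.8 43.7 44.3] base 17.9 y of raised (np.float64(-23.0), np.float64(26.0))
scene 60 1 z [36.9 36.9 36.9] base 12.5 y of raised (np.float64(-9.0), np.float64(-9.0))
scene 66 1 z [34. 34. 34.] base 7.1 y of raised (np.float64(-12.0), np.float64(-12.0))
scene 72 1 z [30.6 30.6 30.6] base 6 y of raised (np.float64(3.0), np.float64(3.0))
scene 78 1 z [27.3 27.3 27.3] base 6 y of raised (np.float64(0.0), np.float64(0.0))
scene 84 1 z [23.7 23.7 23.7] base 6 y of raised (np.float64(-3.0), np.float64(-3.0))
scene 102 4 z [5.5 6.5 7. ] base 6 y of raised 
scene 108 8 z [4.9 6.2 7.9] base 6 y of raised 
scene 114 10 z [5.3 6.3 7.7] base 6 y of raised 
scene 120 11 z [5.2 6.5 8. ] base 6 y of raised 
scene 126 12 z [4.9 6.3 7.9] base 6 y of raised 
scene 132 10 z [4.5 5.7 7.7] base 6 y of raised 
scene 138 12 z [4.8 6.2 7.6] base 6 y of raised 
scene 144 7 z [4.9 7.  7.6] base 6 y of raised 
side 36 1 z [61.8 61.8 61.8] base 34.1 y of raised (np.float64(44.0), np.float64(44.0))
side 42 1 z [
[... 776 characters left out ...]
de 102 2 z [18.7 31.2 43.7] base 6 y of raised (np.float64(-44.0), np.float64(-44.0))
side 108 3 z [14.8 41.3 49.5] base 6 y of raised (np.float64(-43.0), np.float64(-41.0))
side 114 4 z [17.5 24.8 49.3] base 6 y of raised (np.float64(-44.0), np.float64(-42.0))
side 120 3 z [13.7 26.9 39.1] base 6 y of raised (np.float64(-44.0), np.float64(-43.0))
side 126 4 z [18.4 20.3 57.4] base 6 y of raised (np.float64(-44.0), np.float64(-40.0))
side 132 3 z [39.1 47.9 50.1] base 6 y of raised (np.float64(-44.0), np.float64(-43.0))
side 138 1 z [56.7 56.7 56.7] base 6 y of raised (np.float64(-43.0), np.float64(-43.0))
side 144 2 z [43.1 44.1 45. ] base 6 y of raised (np.float64(-20.0), np.float64(-5.0))
```

View pics/scene_f.png

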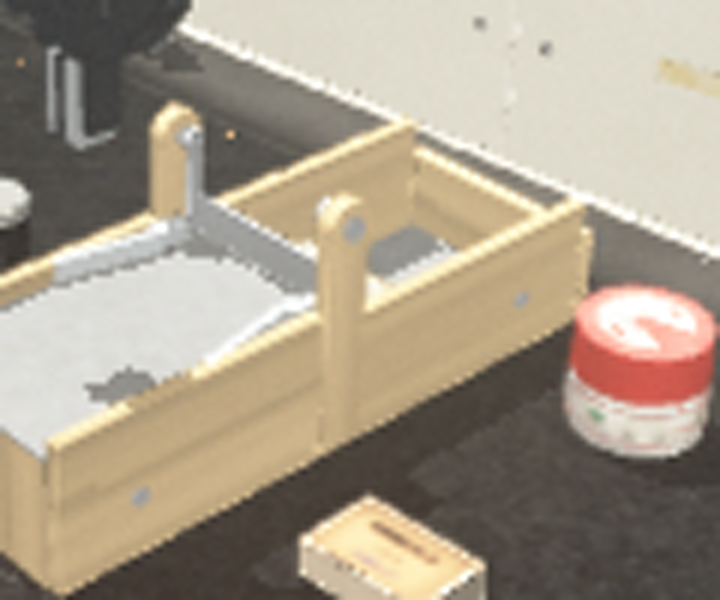

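View pics/side_f.png

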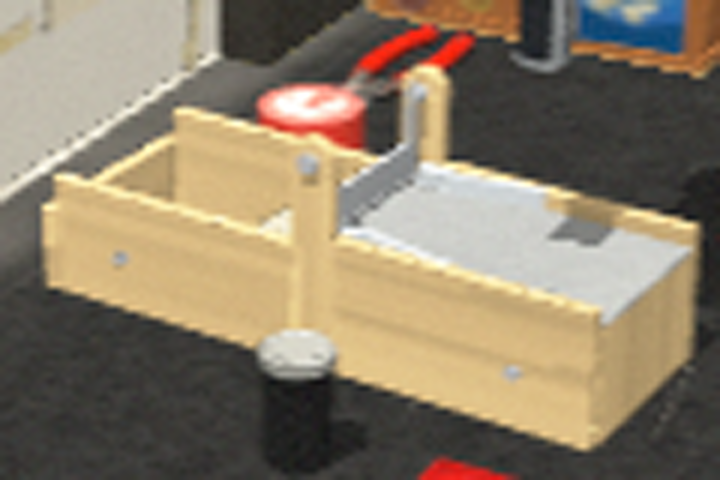

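The pack has dropped down and the flap hangs shut. It seems to lean across the foot of the slide though: rear top edge at z≈44 mm, front edge on the tray floor. I'll rise and look straight down to see whether it's at rest.

Emit:
play_rows(
  commands=[
    [0, 0, -0.02, 0],
    [0, 0, -0.025, 0],
    [0, 0, -0.025, 0],
    [0.02, 0, -0.02, 0],
    [0.03, 0, 0, 0],
    [0.03, 0, 0, 0],
    [0.03, 0, 0, 0],
    [0, 0, 0, 0],
    [0, 0, 0, 0],
  ],
)

```text
t: 12.0
eef_pos: [0.6091, -0.0836, 0.4214]
tool_rot: [-0.0, 0.999, -0.041, -0.001]
contact_force: [-0.6, 0.3, 0.1]
gripper_width: 0.023
```

```bash
cat > trayw.py <<'E'
from h import *; import sys
from station import read_camera,sensors
o=sensors.get_obs(); c=read_camera("wrist"); cv2.imwrite(f"pics/{sys.argv[1]}.png",cv2.resize(c["frame"],None,fx=1.5,fy=1.5))
print(o["t"],np.round(o["eef_pos"],4),np.round(o["contact_force"],1), "depth" in c and c["depth"].max())
a=np.radians(-4.9); h,w=c["depth"].shape; v,u=np.mgrid[:h,:w]
O,d=wrays(c,o,np.c_[u.ravel(),v.ravel()]); 
p=np.c_[u.ravel()-c["cx"],v.ravel()-c["cy"]]; cs=np.cos(np.linalg.norm(p,axis=1)/c["fx"])
P=(O+d*(c["depth"].ravel()/cs)[:,None])*1000
D=P-[590.2,-82.8,0]; x=D[:,0]*np.cos(a)+D[:,1]*np.sin(a); y=-D[:,0]*np.sin(a)+D[:,1]*np.cos(a); z=D[:,2]
ok=(c["depth"].ravel()>0)
for lo in range(-60,150,6):
    q=ok&(abs(y)<15)&(x>=lo)&(x<lo+6)&(z<125)
    if q.sum(): print(lo,q.sum(),np.percentile(z[q],[5,50,95]).round(1))
E
python3 trayw.py w5
```

```text
12.0 [ 0.6091 -0.0836  0.4214] [-0.6  0.3  0.1] 1.9283917
-60 60 [61.6 62.8 64.1]
-54 118 [61.7 62.8 63.9]
-48 106 [61.4 63.  64. ]
-42 123 [61.6 62.7 63.9]
-36 114 [61.5 62.8 64. ]
-30 119 [61.6 62.9 64.1]
-24 124 [61.6 62.9 63.9]
-18 123 [61.8 62.8 63.7]
-12 127 [61.7 62.8 64. ]
0 269 [62.1 73.8 85.1]
6 161 [59.1 61.6 63.5]
12 154 [53.7 56.7 59. ]
18 150 [48.4 51.1 53.8]
24 150 [43.2 45.9 48.3]
30 144 [37.2 40.3 42.7]
36 130 [32.5 34.9 37.5]
42 123 [30.  33.1 36.9]
48 101 [37.9 41.6 44.7]
54 125 [40.8 42.9 44.8]
60 143 [36.1 38.5 40.9]
66 132 [31.4 34.4 36.7]
72 125 [27.2 29.2 31.5]
78 125 [23.1 25.6 28. ]
84 118 [ 5.7  7.6 23.4]
90 92 [5.6 6.9 8.3]
96 115 [5.7 6.9 8.2]
102 116 [5.5 7.1 8.1]
108 91 [5.7 6.8 8.1]
114 118 [5.8 6.9 8.3]
120 116 [5.8 7.1 8.4]
126 99 [5.8 6.8 8.1]
132 120 [5.7 7.  8.4]
138 96 [5.4 7.  8.2]
144 119 [5.5 6.8 8.1]
```

View pics/w5.png

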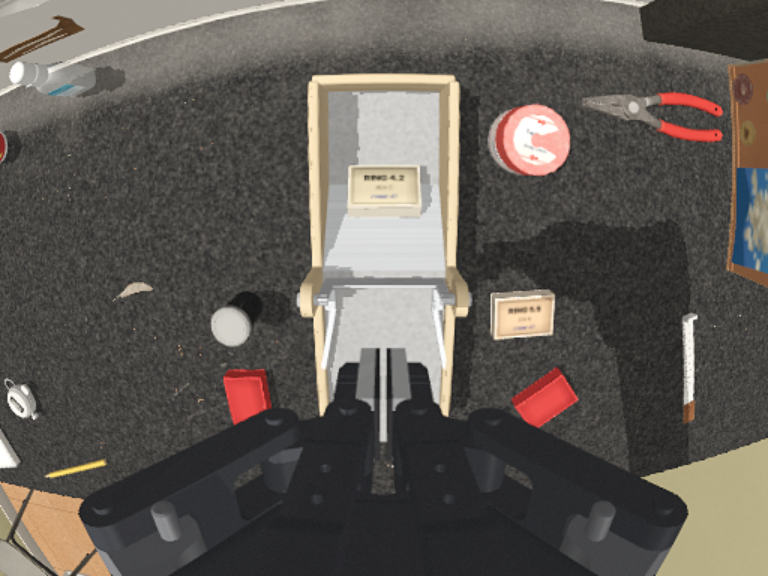

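The pack is at rest, with the same heights as in the earlier view. Gravity has taken it down the slide onto the tray floor, with its rear leaning on the slide's foot. The task says it should slide by itself, so I won't reach in from above after the draw-out. I'll compare the bystanders with the first pictures and hand in.

```bash
python3 - <<'E'
from h import *; import pickle
from station import read_camera,bot,sensors
c0=pickle.load(open("scene.pkl","rb"))["frame"]; s0=pickle.load(open("side.pkl","rb"))["frame"]
c1=read_camera("scene")["frame"]; s1=read_camera("side")["frame"]
def edge(f,b):
    x,y,w,h=b; g=cv2.cvtColor(f[y:y+h,x:x+w],cv2.COLOR_BGR2GRAY).astype(np.float32); return g
for n,a,b,r in(("balm",c0,c1,(330,212,34,38)),("spare",c0,c1,(286,250,40,30)),("film",s0,s1,(228,190,22,32)),("flap/posts",s0,s1,(232,148,38,34))):
    print(n,cv2.phaseCorrelate(edge(a,r),edge(b,r)))
o=sensors.get_obs(); print(o["t"],o["eef_pos"],o["contact_force"],abs(o["joint_vel"]).max())
print(bot.hand_in())
E
```

```text
balm ((0.0354027667183594, -0.03132979944345138), 0.9903005037870672)
spare ((-0.13908847006306502, 0.21000167463003372), 0.9686002248525619)
film ((-0.053086089715579377, -0.07648050781868321), 1.0347363563875358)
flap/posts ((0.19162739943687157, 0.004502713418862214), 0.9599331769678328)
12.15 [ 0.60822982 -0.08365238  0.42233163] [ 0.21793169 -0.60228903 -0.72330643] 0.008029682337864575
the job is handed in; nothing more can be done
None
```

I pushed the cream ring pack along the apron and through the flap with nearly closed fingertips. It dropped off the far edge and slid down into the tray. I then drew the fingers back and raised them clear. The job was handed in at 12.15 s.

**Last checks:**
- **Flap:** it is hanging shut again.
- **Bystanders:** the film pot, spare pack and balm pot match the first pictures to within about 0.3 pixel.
- **Robot:** it is touching nothing; the contact force reads about 1 N, the usual noise, with the arm at rest.

**Pack not flat:** it is at rest behind the flap with its front edge on the tray floor, about 80 mm behind the flap. Its rear still leans on the foot of the slide at roughly 38°. I left it as it came to rest rather than reach in from above after the fingers were out.

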